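# Put the tape stand together and load it

### The arm

A 6-joint arm with a two-finger parallel gripper is mounted at the origin on a cart in front of the work surface, level with it; the furniture and walls round the work are solid. World frame = base frame: x ahead of the robot, y to its left, z up, the work surface at z = 0. Lengths are in m, angles in rad, forces in N, time in s.
With the tool pointing down it reaches from about 0.275 to 0.975 m from the base axis. Payload 8.4 kg.
Tool frame: the origin (TCP) lies at the very end of the fingers, on their centre line; the grasp point (between the pads) lies 19 mm behind it; x points along the fingers, y is the direction in which the jaws open and shut, and the axes are right-handed (so a half turn about x gives the same grasp; the last joint's range is limited). The gripper opens to 92 mm and grips with 3 to 60 N. Pads are 20 mm wide; open, the fingers measure 128 mm over their backs; the gripper's body (75 mm by 189 mm) begins 69 mm behind the grasp point.
Start: joints at [1.22, 0.353, 1.633, -0, 1.155, -0.002], TCP at [0.214, 0.587, 0.215] pointing down, gripper open.
Joint ranges: [-2.63, 2.63], [-0.92, 2.1], [0.06, 2.66], [-1.3, 4.44], [0, 2.69], [-3.02, 3.02]. Speed limits (rad/s): [2.22, 2.22, 2.79, 3.14, 3.14, 3.14].

### API

Orientations are given as a unit quaternion [w, x, y, z].
In Python, from bench import telemetry, capture, robot gives the robot as it stands.
- The arm moves only by the tool drive_tool, never from a script. Its argument "commands" is a list of rows, each a list of 3 entries, a list of its own where there are three numbers: the finger opening in cm, from 0 to 9.19, then the shift along the tool's x, y, z in cm, then the turn about the tool's x in degrees. A call has 1 to 20 rows; each row shifts and turns the pose as measured when the row begins, along the tool's axes as they then stand; what a row does not reach is not made up. A row lasts 1/8 s, in which the tool goes at most 62.5 mm and 10.7 degrees, less where a joint would pass 70% of its speed; a pose out of reach is approached as far as the arm can. A call is refused whole if a number of a shift passes 6.25 or a number of a turn 10.7, either way. A call with a gripper value outside its range is refused whole. The fingers move at their own pace and stop on an object; "newtons" is the grip in N (left out, the last holds). Time passes only in rows, so rows that do not move let the fingers close. It gives the time, the measured TCP pose, the force and the opening at its end, in the units of the state.
- telemetry.get_state(): the state, without advancing time (a new reading comes with each control period).
- capture(name): name is "scene" or "top" or "wrist"; returns a dict with "image" (420x560x3 uint8, red, green, blue), "depth" (420x560 float32, m along the optical axis (not along the pixel's ray), 0 where there is no reading), "fx", "fy", "cx", "cy" (pixels), "dist_coeffs" ([k1, k2, p1, p2, k3] as OpenCV has them; the pictures are not rectified), "R" (3x3) and "t" (3): a world point X has camera coordinates R X + t. Camera axes: x right, y down, z forward; pixel columns grow to the right and rows downward; lengths in m; the calibration is good to about 2 mm. A picture is of the moment at which its call begins.
- robot.job_done(): hands the job in, once; it reports no verdict.
The state is a dict: "time": time; "joint_positions": joint angles; "qd": joint speeds; "joint_torque": joint torques, N m; "tool_pos": TCP position; "tcp_rot": TCP orientation; "force": force on the tool from outside, world axes, zero at the start; "torque": the same for the moment, N m; "opening": finger opening in m.
Only numpy, scipy, OpenCV 4.12 (cv2) and the standard library are available. Lean on these libraries where they do the work, as an engineer would, in place of code of your own. Each camera call takes 0.05 s, during which the arm holds its last target.

### The job

Put the tape stand together: press the loose wooden dowel upright and fully home into the blind hole in the top of the grey block. Then thread the wider cream masking tape roll onto the dowel so that it lies flat on the block, and after it the narrower brown paper tape roll so that it lies flat on the masking tape, and let go.

Things in the scene. Friction and masses are not known exactly. Their poses are not given: they have to be found in the camera images.
- stand_hole (a point): centre of the mouth of the round blind hole, at the level of the block's top face. The tape stand's block is grey, 100 x 100 mm and 42 mm high, with rounded corners and a screw head near each; it is fixed (cannot move) on the 7 mm thick white plate on the bench, at any small yaw. The hole is plain: vertical, 23.2 mm wide, 32 mm deep, rigid, its edge not chamfered, its floor black. z points up
- dowel_center (a point): centre (half-way up) of the plain reddish-brown wooden dowel, 22 mm in diameter and 100 mm long, about 60 g (40 to 85 g), loose, standing on end on the white plate; its lower end has a 1 mm bevel. z along the dowel, up. Home in the hole (1.2 mm play in diameter) its centre is 18 mm above the block's top face and 68 mm of it stands out
- masking_center (a point): centre of the roll of masking tape, on its axis and half-way up: cream outside, brown inside, 92 mm outer diameter, 24 mm high, bore about 72 mm, wall about 8 to 10 mm thick, rigid, 70 g. It lies flat, loose, on the wooden bench top (z = 0) between the white plate and the front edge of the bench; it and the brown roll may change places. (Other tape rolls stand far back on the bench beyond reach: leave them.). z along the roll's axis, up
- brown_center (a point): centre of the roll of brown paper tape, on its axis and half-way up: all brown, 89 mm outer diameter, 19 mm high, bore about 66 mm, wall about 8 to 12 mm thick, rigid, 30 g. It lies flat, loose, on the wooden bench top (z = 0) between the white plate and the front edge of the bench. z along the roll's axis, up

How it is judged:
On the way, in this order (a step that is already met when the one before it is completed fails the run):
1. the dowel stands upright and fully home in the hole (within 3 mm of its floor) (z of dowel_center in the frame of stand_hole below 0.021 m and horizontal distance between dowel_center and stand_hole below 0.006 m and angle between dowel_center's own z axis and vertical below 0.1 rad), for 0.2 s.
2. the masking tape roll lies flat on the block, round the dowel (z of masking_center in the frame of stand_hole between 0.009 and 0.015 m and horizontal distance between masking_center and stand_hole below 0.03 m and angle between masking_center's own z axis and vertical below 0.08 rad), for 0.2 s.
At the end, for the whole second after the job is handed in: The dowel is upright (0.1 rad) and within 3 mm of the hole's floor; round it the masking tape lies flat (0.08 rad) on the block and the brown roll flat on the masking tape (heights within about 3 mm, centres within 30 mm of the hole's axis); all released and still (all of step 1 and all of step 2 and z of brown_center in the frame of stand_hole between 0.03 and 0.037 m and horizontal distance between brown_center and stand_hole below 0.03 m and angle between brown_center's own z axis and vertical below 0.08 rad); the robot touches nothing.
It also fails if it takes over 58 s, if anything falls off the work surface, if the arm or the gripper's body presses on something with over 40 N, if the wrist force passes 120 N, or if a joint passes its speed limit or range.

## Working session

There is one attempt and no reset: what is moved stays moved. The work goes in short steps, Python scripts to look and compute and a tool call to move; the robot and the scene stay as the last step left them, time stands still between calls to the robot, and variables do not carry over. Pictures are saved under pics/ and viewed, and the job is handed in when it is done.

Besides the shell and the picture viewer there is one more tool, called by a JSON object that holds its "method" and its "body". drive_tool: Moves the arm, as the interface text tells. Its arguments: {"type":"object","properties":{"commands":{"type":"array","items":{"type":"array"}},"newtons":{"type":"number"}},"required":["commands"]}

```bash
ls; mkdir -p pics; python3 - <<'E'
from bench import telemetry, capture, robot
import cv2,pickle
for n in ["scene","top","wrist"]:
    c=capture(n); pickle.dump(c,open(f"pics/{n}0.pkl","wb"))
    cv2.imwrite(f"pics/{n}0.png",c["image"][:,:,::-1])
    print(n,c["fx"],c["cx"],c["cy"],c["dist_coeffs"],c["R"],c["t"])
print(telemetry.get_state())
E
```

```text
pics
scene 473.8446885457519 284.3720630045451 210.0422861658422 [-0.14680247  0.          0.          0.          0.        ] [[-0.7890558  -0.61431037  0.00370269]
 [-0.26648902  0.33685083 -0.90305876]
 [ 0.5535111  -0.71355048 -0.42950107]] [0.58321235 0.1089493  0.81869719]
top 467.97082700161656 284.253880435412 208.71067589619895 [-0.0484881  0.         0.         0.         0.       ] [[-0.00843741 -0.99989346  0.01191104]
 [-0.9946859   0.00717    -0.10270613]
 [ 0.10260978 -0.01271431 -0.99464043]] [0.274446   0.52428536 0.87332027]
wrist 289.59429745621867 282.87237375370165 206.33293414582099 [-0.00383839  0.          0.          0.          0.        ] [[ 0.34124389  0.9399737  -0.00142975]
 [ 0.91164511 -0.33058822  0.24416107]
 [ 0.22903233 -0.0846219  -0.96973364]] [-0.62471338 -0.0283162   0.38908463]
{'time': 0.15, 'joint_positions': array([ 1.21962967e+00,  3.53508096e-01,  1.63392643e+00,  3.28510378e-05,
        1.15522043e+00, -2.40283737e-03]), 'qd': array([-0.00051419, -0.00163742, -0.00118745,  0.00126362,  0.00198543,
       -0.00157703]), 'joint_torque': array([ 4.99198268e-04, -5.94204319e+01, -3.34468317e+01,  6.97409408e-02,
        2.04944186e-02, -4.43928798e-05]), 'tool_pos': array([0.21345006, 0.5870298 , 0.21404005]), 'tcp_rot': array([ 0.69630535,  0.12231939,  0.69645837, -0.12305511]), 'force': array([0.02708893, 0.29848907, 0.00867642]), 'torque': array([ 0.01110796, -0.01749413,  0.02287693]), 'opening': 0.09159077701369399}
```

View pics/scene0.png

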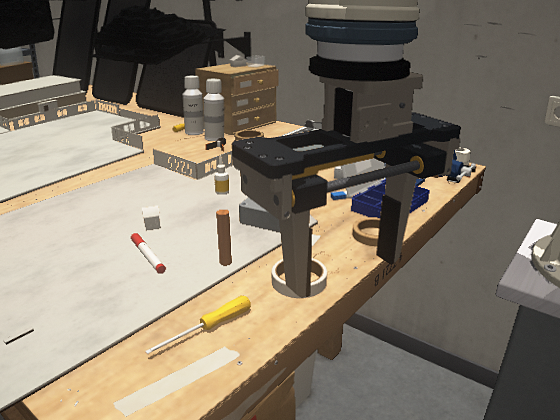

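View pics/top0.png

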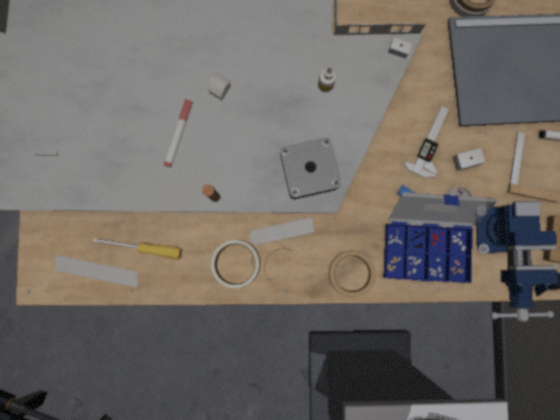

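View pics/wrist0.png

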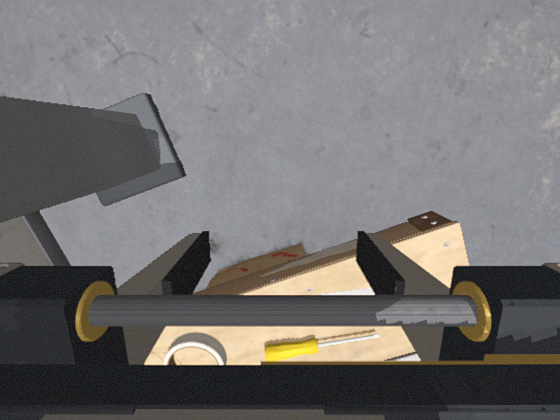

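The top view shows the block (310,167) with its dark hole, the dowel top (209,190), the masking roll (236,263) and the brown roll (350,272). Next I measure them.

```bash
cat > h.py <<'E'
import numpy as np,cv2
def K(c): return np.array([[c["fx"],0,c["cx"]],[0,c["fy"],c["cy"]],[0,0,1.]])
def ray(c,uv,z):
    p=cv2.undistortPoints(np.float64(uv).reshape(-1,1,2),K(c),np.float64(c["dist_coeffs"])).reshape(-1,2)
    d=np.c_[p,np.ones(len(p))]@c["R"]; o=-c["R"].T@c["t"]
    return o+d*((z-o[2])/d[:,2:3])
def proj(c,X):
    return cv2.projectPoints(np.float64(X).reshape(-1,1,3),cv2.Rodrigues(c["R"])[0],np.float64(c["t"]),K(c),np.float64(c["dist_coeffs"]))[0].reshape(-1,2)
def cloud(c):
    h,w=c["depth"].shape; v,u=np.mgrid[:h,:w]
    p=cv2.undistortPoints(np.float64(np.c_[u.ravel(),v.ravel()]).reshape(-1,1,2),K(c),np.float64(c["dist_coeffs"])).reshape(-1,2)
    P=np.c_[p,np.ones(len(p))]*c["depth"].reshape(-1,1)
    return ((P-c["t"])@c["R"]).reshape(h,w,3)
E
python3 - <<'E'
from h import *
import pickle
np.set_printoptions(precision=4,suppress=True)
c=pickle.load(open("pics/top0.pkl","rb"))
X=cloud(c); Z=X[...,2]
for n,(u,v) in dict(blk=(295,175),hole=(311,167),dow=(208,189),bench=(270,265),plate=(250,180),mask=(216,263)).items(): print(n,X[v,u], c["image"][v,u])
big=cv2.resize(c["image"][130:320,180:400],None,fx=3.6,fy=3.15,interpolation=cv2.INTER_CUBIC)
cv2.imwrite("pics/topz.png",cv2.convertScaleAbs(big[:,:,::-1],alpha=1.8))
# block from depth
def fit(m,name):
    n,l,s,ce=cv2.connectedComponentsWithStats(m.astype(np.uint8))
    return l,s,ce
roi=np.zeros(Z.shape,bool); roi[125:205,270:350]=1
l,s,ce=fit((Z>.04)&(Z<.06)&roi,"blk"); i=1+s[1:,4].argmax()
cn=cv2.findContours((l==i).astype(np.uint8),0,cv2.CHAIN_APPROX_NONE)[0]; cn=max(cn,key=len)
W=ray(c,cn.reshape(-1,2),.049)[:,:2]; print("blk depth rect",cv2.minAreaRect(np.float32(W*1000)))
# hole dark
g=c["image"].sum(2); 
m=(g<150)&roi; l,s,ce=fit(m,"h")
for k in range(1,len(s)):
    if s[k,4]>20: print("dark",s[k],ce[k],ray(c,ce[k],.049))
roi=np.zeros(Z.shape,bool); roi[175:210,190:230]=1
m=(Z>.09)&roi; l,s,ce=fit(m,"d")
for k in range(1,len(s)):
    if s[k,4]>5: print("dow",s[k],ce[k],ray(c,ce[k],.107), Z[l==k].max())
for nm,h,(u0,u1,v0,v1) in [("mask",.024,(200,272,235,295)),("brown",.019,(320,380,240,300))]:
    roi[:]=0; roi[v0:v1,u0:u1]=1
    m=(Z>.010)&(Z<.06)&roi; l,s,ce=fit(m,nm); i=1+s[1:,4].argmax()
    cs,hi=cv2.findContours((l==i).astype(np.uint8),cv2.RETR_CCOMP,cv2.CHAIN_APPROX_NONE)
    for q in cs:
        if len(q)>40:
            e=cv2.fitEllipse(q); P=ray(c,q.reshape(-1,2),h)[:,:2]
            cc,r=cv2.minEnclosingCircle(np.float32(P*1000)); A=np.c_[2*P,np.ones(len(P))]; sol=np.linalg.lstsq(A,(P**2).sum(1),rcond=None)[0]
            print(nm,e,"center",sol[:2],"r",np.sqrt(sol[2]+sol[:2]@sol[:2]),"maxZ",np.median(Z[l==i]))
E
```

```text
blk [0.5881 0.2498 0.047 ] [118 121 120]
hole [0.6088 0.2172 0.0183] [29 28 27]
dow [0.5538 0.4048 0.1059] [132  95  69]
bench [ 0.4188  0.2988 -0.0002] [155 134 108]
plate [0.5859 0.3372 0.0057] [139 138 137]
mask [0.4235 0.4038 0.0023] [83 69 54]
blk depth rect ((603.4339599609375, 220.61663818359375), (100.8252944946289, 100.03921508789062), 12.340044975280762)
dark [306 162   9  10  70] [310.1429 166.6143] [[0.6036 0.221  0.049 ]]
dow [202 183  13  14 138] [207.9493 189.6522] [[0.5525 0.4047 0.107 ]] 0.10912510349401303
mask ((234.71286010742188, 263.4771423339844), (47.32439041137695, 47.91390609741211), 50.41059494018555) center [0.4228 0.3654] r 0.04511430767876062 maxZ 0.022938312213442617
mask ((235.0694122314453, 263.4214782714844), (40.092681884765625, 40.7170295715332), 7.164838790893555) center [0.4229 0.3647] r 0.038275286749072365 maxZ 0.022938312213442617
brown ((352.0210876464844, 273.2735900878906), (45.36098861694336, 45.892269134521484), 168.53729248046875) center [0.4021 0.1415] r 0.04357635995870033 maxZ 0.01789879815720149
brown ((352.099365234375, 273.2353820800781), (35.443607330322266, 36.54275894165039), 165.42359924316406) center [0.4021 0.1414] r 0.03436702072839893 maxZ 0.01789879815720149
```

View pics/topz.png

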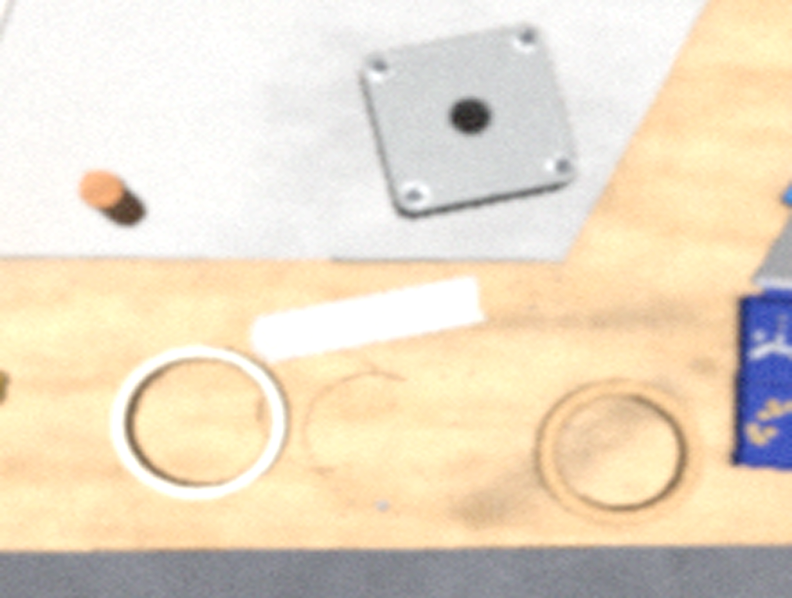

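```bash
cat >> h.py <<'E'
from scipy.spatial.transform import Rotation as Ro
def tool():
    from bench import telemetry
    s=telemetry.get_state(); q=s["tcp_rot"]; return s,Ro.from_quat([q[1],q[2],q[3],q[0]]).as_matrix()
def to(target):
    s,R=tool(); return np.round(R.T@(np.array(target)-s["tool_pos"])*100,2)
E
python3 - <<'E'
from h import *
np.set_printoptions(precision=4,suppress=True)
s,R=tool(); print(R,s["time"]); print(to([.5525,.4047,.20]))
yaw=np.degrees(np.arctan2(R[1,1],R[0,1]));print(yaw, np.degrees(s["joint_positions"]))
E
```

```text
[[-0.0004  0.3417  0.9398]
 [-0.001   0.9398 -0.3417]
 [-1.     -0.0011 -0.    ]] 0.15
[ 1.41 -5.55 38.09]
70.01654505453531 [69.8796 20.2545 93.6171  0.0019 66.1893 -0.1377]
```

{"method": "drive_tool", "body": {"commands": [[9.19,[0.2,-0.8,5.4],-7],[9.19,[0.2,-0.8,5.4],-7],[9.19,[0.2,-0.8,5.4],-6],[9.19,[0,0,5],0],[9.19,[0,0,5],0]], "newtons": 40}}

```text
time: 0.78
tool_pos: [0.4684, 0.528, 0.2068]
tcp_rot: [0.706, -0.007, 0.708, 0.005]
force: [-0.7, 0.6, 0.0]
opening: 0.0921
```

```bash
python3 - <<'E'
from h import *
from bench import capture
import pickle
np.set_printoptions(precision=4,suppress=True)
s,R=tool(); print(R,s["tool_pos"],s["time"]); print(to([.5525,.4047,.20]))
c=capture("wrist"); pickle.dump(c,open("pics/w1.pkl","wb")); cv2.imwrite("pics/w1.png",c["image"][:,:,::-1])
print(proj(c,[[.5525,.4047,.107],[.5525,.4047,.007],[.6036,.221,.049],[.4228,.365,.024]]))
E
```

```text
[[-0.0022 -0.0174  0.9998]
 [-0.0019  0.9998  0.0174]
 [-1.     -0.0019 -0.0023]] [0.4684 0.528  0.2068] 0.775
[  0.68 -12.47   8.19]
[[161.5181 283.6924]
 [191.4652 246.9611]
 [ 38.7943 294.579 ]
 [147.6679 150.3945]]
```

View pics/w1.png

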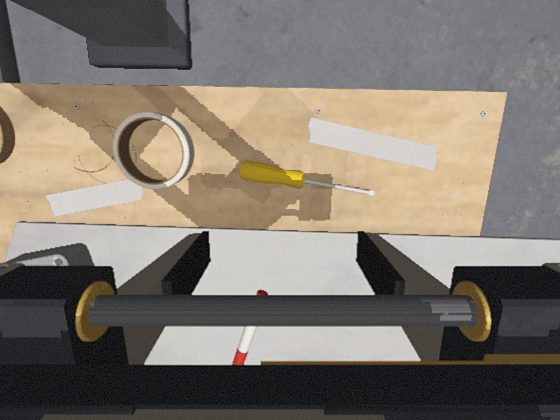

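The wrist view looks back towards the robot: masking roll at (153,150), the plate edge at row 225, and the dowel hidden behind the frame. I move so that dowel and hole are both in view.

{"method": "drive_tool", "body": {"commands": [[9.19,[0,-5.5,4],1],[9.19,[0,-5.5,4],0],[9.19,[0,-5.5,4],0],[9.19,[0,-5.5,3],0],[9.19,[0,0,0],0]]}}

```text
time: 1.45
tool_pos: [0.6145, 0.3204, 0.2043]
tcp_rot: [0.707, 0.0, 0.707, -0.002]
force: [-0.2, -0.4, -0.7]
opening: 0.0915
```

```bash
python3 - <<'E'
from h import *
from bench import capture
import pickle
np.set_printoptions(precision=4,suppress=True)
s,R=tool(); print(R,s["tool_pos"],s["time"])
c=capture("wrist"); pickle.dump(c,open("pics/w2.pkl","wb")); cv2.imwrite("pics/w2.png",c["image"][:,:,::-1])
print(proj(c,[[.5525,.4047,.107],[.5525,.4047,.007],[.6036,.221,.049],[.4228,.365,.024]]), R.T@(-c["R"].T@c["t"]-s["tool_pos"]))
E
```

```text
[[-0.0004  0.003   1.    ]
 [-0.003   1.     -0.003 ]
 [-1.     -0.003  -0.0003]] [0.6145 0.3204 0.2043] 1.45
[[376.6384 139.9208]
 [351.42   138.1916]
 [195.5909 185.3343]
 [324.433   13.8912]] [-0.1694  0.0003 -0.0678]
```

View pics/w2.png

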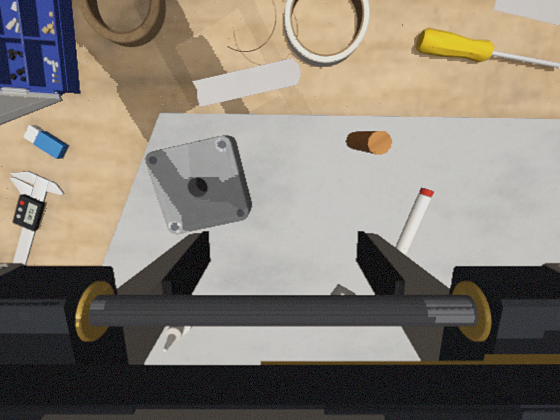

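The wrist view shows the hole at (198,187) and the dowel top at (380,143), about 3 px from the predictions. Next I fit both precisely.

```bash
python3 - <<'E'
from h import *
import pickle
np.set_printoptions(precision=4,suppress=True)
c=pickle.load(open("pics/w2.pkl","rb")); im=c["image"]; X=cloud(c)
hsv=cv2.cvtColor(im,cv2.COLOR_RGB2HSV)
g=im.sum(2); print("plate z",X[150,300],"blk",X[205,210],"dowtop",X[143,381],"bench",X[60,230])
roi=np.zeros(g.shape,bool); roi[172:202,182:212]=1
for th in (120,150,180,200):
    n,l,s,ce=cv2.connectedComponentsWithStats(((g<th)&roi).astype(np.uint8)); i=1+s[1:,4].argmax()
    q=max(cv2.findContours((l==i).astype(np.uint8),0,1)[0],key=len)
    e=cv2.fitEllipse(q); P=ray(c,q.reshape(-1,2),.049)
    print(th,s[i],ce[i],e,ray(c,e[0],.049))
# dowel top by height
for lo in (.095,.1):
    roi[:]=0; roi[120:165,340:400]=1
    m=(X[...,2]>lo)&roi; print("dz",m.sum())
    q=max(cv2.findContours(m.astype(np.uint8),0,1)[0],key=len); e=cv2.fitEllipse(q); print(e,ray(c,e[0],.107))
# block rect
roi[:]=0; roi[125:240,135:260]=1
m=(X[...,2]>.035)&(X[...,2]<.06)&roi
q=max(cv2.findContours(m.astype(np.uint8),0,1)[0],key=len); print(cv2.minAreaRect(np.float32(ray(c,q.reshape(-1,2),.049)[:,:2]*1000)))
z=cv2.resize(im[120:240,135:405],None,fx=2.9,fy=2.9,interpolation=cv2.INTER_NEAREST); cv2.imwrite("pics/w2z.png",z[:,:,::-1])
E
```

```text
plate z [0.5667 0.3415 0.0063] blk [0.6269 0.2357 0.048 ] dowtop [0.5552 0.4087 0.1073] bench [ 0.4617  0.2576 -0.002 ]
120 [196 178  11  14 104] [201.125  184.3654] ((201.0808563232422, 184.37091064453125), (8.122901916503906, 14.015918731689453), 146.9707794189453) [[0.6025 0.2273 0.049 ]]
150 [195 178  12  14 121] [200.7273 184.3471] ((200.70892333984375, 184.34915161132812), (8.963669776916504, 14.872695922851562), 144.4673614501953) [[0.6025 0.2269 0.049 ]]
180 [188 178  20  18 242] [197.5579 186.0661] ((197.4980010986328, 186.47055053710938), (17.130809783935547, 17.96573829650879), 114.90911865234375) [[0.6049 0.2231 0.049 ]]
200 [188 178  20  19 284] [197.4225 186.7007] ((197.42733764648438, 186.71286010742188), (17.68067169189453, 18.673694610595703), 121.18252563476562) [[0.6052 0.223  0.049 ]]
dz 535
((377.7466125488281, 142.3121337890625), (23.593425750732422, 26.85051727294922), 77.41486358642578) [[0.5546 0.4059 0.107 ]]
dz 505
((378.3966064453125, 142.3307647705078), (23.407093048095703, 25.48500633239746), 67.2278060913086) [[0.5546 0.4064 0.107 ]]
((604.9010009765625, 223.8994903564453), (99.2219467163086, 101.24274444580078), 12.300071716308594)
```

View pics/w2z.png

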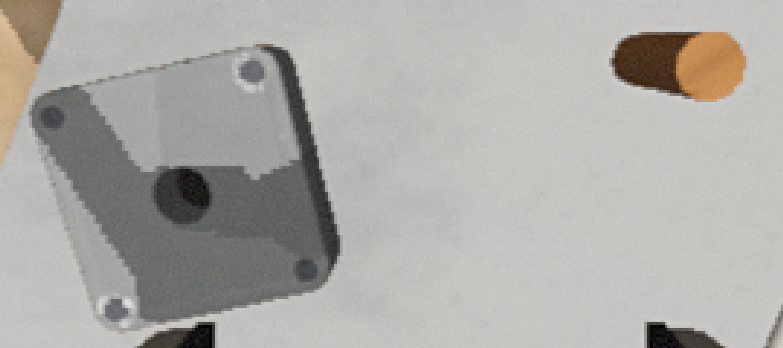

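{"method": "drive_tool", "body": {"commands": [[9.19,[0,4.3,-3],0],[9.19,[0,4.3,-3],0],[9.19,[0,0,0],0]]}}

```text
time: 1.88
tool_pos: [0.5498, 0.4135, 0.2035]
tcp_rot: [0.706, 0.0, 0.708, -0.001]
force: [0.9, -0.2, -0.5]
opening: 0.0919
```

```bash
python3 - <<'E'
from h import *
s,R=tool(); print(s["tool_pos"],to([.5538,.4055,.058]),R[:,1])
E
```

```text
[0.54979519 0.41353481 0.20350323] [14.55 -0.79  0.43] [ 0.00169953  0.99999788 -0.00115867]
```

{"method": "drive_tool", "body": {"commands": [[9.19,[4,-0.8,0.45],0],[9.19,[4,0,0],0],[9.19,[3.5,0,0],0],[9.19,[2,0,0],0],[9.19,[0,0,0],0]]}}

```text
time: 2.5
tool_pos: [0.5524, 0.4092, 0.066]
tcp_rot: [0.707, -0.002, 0.707, 0.002]
force: [0.4, -0.6, 0.3]
opening: 0.0918
```

```bash
python3 - <<'E'
from h import *
s,R=tool(); print(s["tool_pos"],to([.5538,.4055,.058]),R[:,1])
E
```

```text
[0.55238362 0.4091723  0.06596812] [ 0.8  -0.37  0.14] [-5.05295084e-03  9.99987234e-01  6.38447617e-06]
```

Close, gently at first.

{"method": "drive_tool", "body": {"commands": [[9.19,[0.8,-0.35,0.15],0],[6,[0,0,0],0],[4,[0,0,0],0],[3,[0,0,0],0],[2,[0,0,0],0],[1.5,[0,0,0],0],[1.5,[0,0,0],0]], "newtons": 8}}

```text
time: 3.38
tool_pos: [0.5565, 0.4072, 0.0623]
tcp_rot: [0.709, -0.0, 0.705, 0.003]
force: [0.0, 0.0, -0.0]
opening: 0.0338
```

{"method": "drive_tool", "body": {"commands": [[1.5,[0,0,0],0],[1.5,[0,0,0],0],[1.5,[0,0,0],0]]}}

```text
time: 3.75
tool_pos: [0.5565, 0.4072, 0.0622]
tcp_rot: [0.709, -0.0, 0.705, 0.003]
force: [0.4, -1.2, 1.5]
opening: 0.0215
```

```bash
python3 - <<'E'
from h import *
from bench import capture
import pickle
np.set_printoptions(precision=4,suppress=True)
for i in range(4):
    s,R=tool(); print(s["time"],s["tool_pos"],s["joint_positions"],s["opening"]); c=capture("top") 
pickle.dump(c,open("pics/t3.pkl","wb"))
c=capture("scene");cv2.imwrite("pics/s3.png",c["image"][:,:,::-1])
E
```

```text
3.75 [0.5565 0.4072 0.0622] [ 0.6295  0.6053  1.5984  0.0001  0.9313 -0.9464] 0.021526830464865605
3.8 [0.5565 0.4072 0.0622] [ 0.6295  0.6053  1.5984  0.0001  0.9313 -0.9464] 0.02152562879834502
3.85 [0.5565 0.4072 0.0622] [ 0.6295  0.6053  1.5985  0.0001  0.9313 -0.9464] 0.02153401890270381
3.9 [0.5565 0.4072 0.0622] [ 0.6295  0.6053  1.5985  0.0001  0.9313 -0.9464] 0.02174526713875415
```

View pics/s3.png

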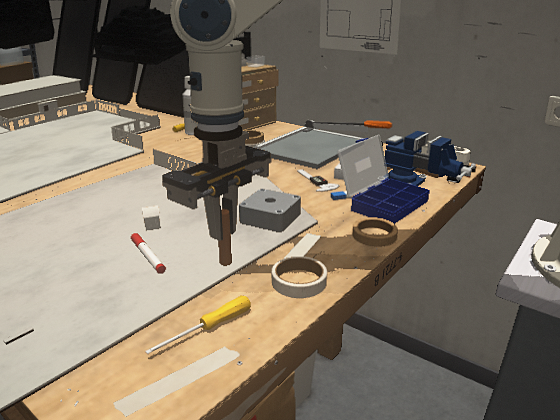

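Gripped at y≈0.407. I release, turn 90° and grip again, which centres the dowel in both axes and also calibrates the cameras.

{"method": "drive_tool", "body": {"commands": [[5,[0,0,0],0],[5,[0,0,0],0],[5,[0,0,0],10],[5,[0,0,0],10],[5,[0,0,0],10],[5,[0,0,0],10],[5,[0,0,0],10],[5,[0,0,0],10],[5,[0,0,0],10],[5,[0,0,0],10],[5,[0,0,0],9],[5,[0,0,0],0]]}}

```text
time: 5.5
tool_pos: [0.5562, 0.407, 0.0618]
tcp_rot: [0.493, 0.509, 0.493, -0.505]
force: [0.6, -0.2, -0.1]
opening: 0.05
```

```bash
python3 - <<'E'
from h import *
np.set_printoptions(precision=4,suppress=True)
s,R=tool(); print(s["tool_pos"],to([.5565,.4072,.062]),R,s["joint_positions"])
E
```

```text
[0.5562 0.407  0.0618] [-0.02  0.03 -0.02] [[ 0.0047  0.9996 -0.0268]
 [ 0.0035 -0.0269 -0.9996]
 [-1.      0.0046 -0.0037]] [0.6295 0.6057 1.5989 0.0001 0.9312 0.6563]
```

{"method": "drive_tool", "body": {"commands": [[1.5,[0,0,0],0],[1.5,[0,0,0],0],[1.5,[0,0,0],0],[1.5,[0,0,0],0],[1.5,[0,0,0],0]]}}

```text
time: 6.12
tool_pos: [0.5561, 0.407, 0.0617]
tcp_rot: [0.495, 0.507, 0.495, -0.503]
force: [0.7, -0.2, 0.5]
opening: 0.0219
```

{"method": "drive_tool", "body": {"commands": [[6,[0,0,0],0],[7,[0,0,0],0],[7,[-4,0,0],0],[7,[-5,0,0],0],[9,[-3,0,-5],0],[9,[0,0,-5],0],[9,[0,0,0],0]]}}

```text
time: 7.0
tool_pos: [0.5575, 0.5083, 0.1857]
tcp_rot: [0.495, 0.507, 0.495, -0.503]
force: [-0.4, -0.3, -0.5]
opening: 0.0888
```

```bash
python3 - <<'E'
from h import *
from bench import capture
import pickle
np.set_printoptions(precision=4,suppress=True)
s,R=tool(); print(s["tool_pos"],R)
for n in ("top","wrist"):
    c=capture(n); pickle.dump(c,open(f"pics/{n}4.pkl","wb")); cv2.imwrite(f"pics/{n}4.png",c["image"][:,:,::-1])
    X=cloud(c); p=proj(c,[[.556,.4065,.107]])[0]; print(n,p)
    m=np.zeros(X.shape[:2],np.uint8); u,v=p.astype(int); a=40
    v0,u0=max(v-a,0),max(u-a,0)
    m[v0:v+a,u0:u+a]=((X[...,2]>.098)&(X[...,2]<.118))[v0:v+a,u0:u+a]
    k,l,st,ce=cv2.connectedComponentsWithStats(m)
    for i in range(1,k):
        if st[i,4]>30: print(st[i],ce[i],ray(c,ce[i],.107))
E
```

```text
[0.5575 0.5083 0.1857] [[ 0.0038  0.9998 -0.0202]
 [ 0.0035 -0.0203 -0.9998]
 [-1.      0.0037 -0.0036]]
top [206.9608 187.6877]
[202 182  13  13 131] [207.8626 188.1832] [[0.5551 0.4049 0.107 ]]
wrist [282.2235 312.4792]
```

View pics/top4.png

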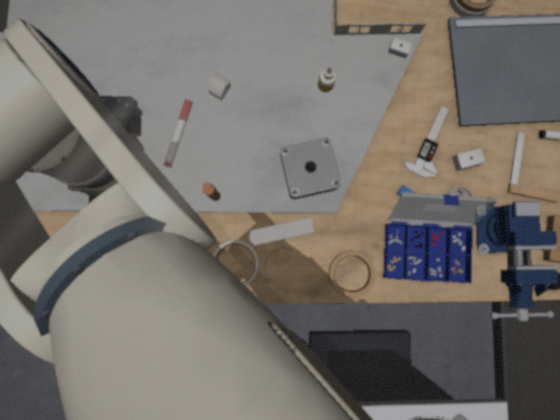

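View pics/wrist4.png

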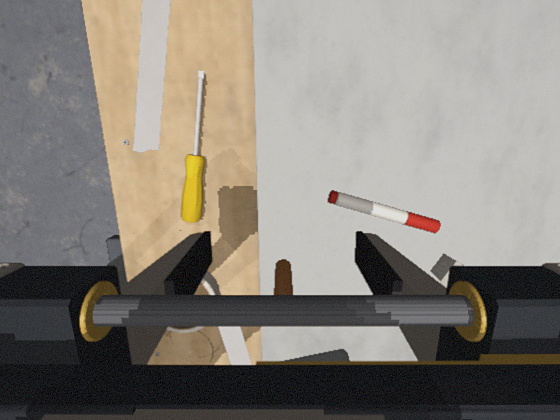

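The dowel shows at (208,188) in the top view. Its position by grip is (0.5561,0.4070) and the top camera gives (0.5551,0.4049). With that bias removed the hole is at about (0.6047,0.2231), which agrees with the wrist reading. Back to the dowel.

{"method": "drive_tool", "body": {"commands": [[9,[0,-0.1,5.1],0],[9,[0,0,5],0],[9,[0,0,0],0],[9,[0,0,0],0]], "newtons": 8}}

```text
time: 7.6
tool_pos: [0.5535, 0.3968, 0.1832]
tcp_rot: [-0.494, -0.506, -0.493, 0.506]
force: [-0.6, -0.3, 0.6]
opening: 0.0899
```

```bash
python3 - <<'E'
from h import *
np.set_printoptions(precision=4,suppress=True)
s,R=tool(); print(s["tool_pos"],to([.5561,.407,.06]),R)
E
```

```text
[0.5535 0.3968 0.1832] [12.32  0.23 -1.05] [[ 0.0004  0.9997 -0.0243]
 [-0.0015 -0.0243 -0.9997]
 [-1.      0.0004  0.0015]]
```

{"method": "drive_tool", "body": {"commands": [[9,[0,0.23,-1],0],[9,[0,0,0],0],[9,[4,0,0],0],[9,[4,0,0],0],[9,[2,0,0],0],[9,[0,0,0],0],[9,[0,0,0],0]]}}

```text
time: 8.48
tool_pos: [0.5576, 0.4131, 0.0821]
tcp_rot: [0.496, 0.506, 0.494, -0.504]
force: [0.2, 0.6, 0.0]
opening: 0.0898
```

```bash
python3 - <<'E'
from h import *
np.set_printoptions(precision=4,suppress=True)
s,R=tool(); print(s["tool_pos"],to([.5561,.407,.06]),R)
E
```

```text
[0.5576 0.4131 0.0821] [ 2.21 -0.14  0.62] [[ 0.0036  0.9998 -0.0199]
 [ 0.0014 -0.0199 -0.9998]
 [-1.      0.0035 -0.0015]]
```

{"method": "drive_tool", "body": {"commands": [[9,[0,-0.1,0.4],0],[9,[0,0,0],0],[9,[1.3,0,0],0],[9,[0,0,0],0],[9,[0,0,0],0]]}}

```text
time: 9.1
tool_pos: [0.5582, 0.4099, 0.0716]
tcp_rot: [0.496, 0.508, 0.494, -0.502]
force: [0.1, 0.4, 0.7]
opening: 0.0903
```

```bash
python3 - <<'E'
from h import *
np.set_printoptions(precision=4,suppress=True)
s,R=tool(); print(s["tool_pos"],to([.5561,.407,.06]),R)
E
```

```text
[0.5582 0.4099 0.0716] [ 1.16 -0.21  0.3 ] [[ 0.0075  0.9998 -0.0202]
 [ 0.0043 -0.0202 -0.9998]
 [-1.      0.0074 -0.0044]]
```

{"method": "drive_tool", "body": {"commands": [[9,[0.6,-0.2,0.3],0],[9,[0.5,0,0],0],[9,[0,0,0],0],[9,[0,0,0],0]]}}

```text
time: 9.6
tool_pos: [0.5559, 0.4066, 0.0595]
tcp_rot: [0.496, 0.508, 0.494, -0.502]
force: [0.0, -0.6, 0.1]
opening: 0.0901
```

```bash
python3 - <<'E'
from h import *
np.set_printoptions(precision=4,suppress=True)
s,R=tool(); print(s["tool_pos"],to([.5561,.407,.06]),R)
E
```

```text
[0.5559 0.4066 0.0595] [-0.05  0.02 -0.04] [[ 0.0071  0.9998 -0.0202]
 [ 0.0039 -0.0202 -0.9998]
 [-1.      0.007  -0.0041]]
```

{"method": "drive_tool", "body": {"commands": [[1.5,[0,0,0],0],[1.5,[0,0,0],0],[1.5,[0,0,0],0],[1.5,[0,0,0],0],[1.5,[0,0,0],0],[1.5,[0,0,0],0],[1.5,[0,0,0],0],[1.5,[0,0,0],0],[1.5,[-2,0,0],0],[1.5,[-3,0,0],0],[1.5,[-1,0,0],0],[1.5,[0,0,0],0]], "newtons": 40}}

```text
time: 11.1
tool_pos: [0.5558, 0.4068, 0.1241]
tcp_rot: [0.496, 0.508, 0.494, -0.502]
force: [0.4, -0.6, -2.0]
opening: 0.0216
```

{"method": "drive_tool", "body": {"commands": [[1.5,[0,0.8,2],0],[1.5,[0,0.8,4],0],[1.5,[0,0.8,4],0],[1.5,[0,0.8,4],0],[1.5,[0,0.4,2],0],[1.5,[0,0,0],0],[1.5,[0,0,0],0]]}}

```text
time: 11.98
tool_pos: [0.588, 0.2361, 0.1186]
tcp_rot: [0.495, 0.506, 0.495, -0.504]
force: [-0.5, 0.4, -0.8]
opening: 0.0218
```

```bash
python3 - <<'E'
from h import *
np.set_printoptions(precision=4,suppress=True)
s,R=tool(); print(s["tool_pos"],to([.6043,.2225,.12]),R,s["force"])
E
```

```text
[0.588  0.2361 0.1186] [-0.14  1.66  1.33] [[ 0.0023  0.9998 -0.0204]
 [ 0.0013 -0.0205 -0.9998]
 [-1.      0.0023 -0.0013]] [-0.4922  0.4023 -0.8051]
```

{"method": "drive_tool", "body": {"commands": [[1.5,[0,1.2,1.0],0],[1.5,[0,0.4,0.3],0],[1.5,[0,0,0],0],[1.5,[0,0,0],0]]}}

```text
time: 12.48
tool_pos: [0.6048, 0.2245, 0.1184]
tcp_rot: [0.496, 0.505, 0.495, -0.503]
force: [0.2, -1.3, -0.5]
opening: 0.0216
```

```bash
python3 - <<'E'
from h import *
np.set_printoptions(precision=4,suppress=True)
s,R=tool(); print(s["tool_pos"],to([.6046,.2226,.103]),R,s["force"])
E
```

```text
[0.6048 0.2245 0.1184] [ 1.54 -0.02  0.2 ] [[ 0.0026  0.9998 -0.0176]
 [ 0.0017 -0.0176 -0.9998]
 [-1.      0.0025 -0.0018]] [ 0.2089 -1.2932 -0.5484]
```

{"method": "drive_tool", "body": {"commands": [[1.5,[0.6,0,0.2],0],[1.5,[0.6,0,0],0],[1.5,[0,0,0],0],[1.5,[0,0,0],0]]}}

```text
time: 12.98
tool_pos: [0.6042, 0.2227, 0.1052]
tcp_rot: [0.496, 0.505, 0.496, -0.503]
force: [-0.3, -0.2, -0.4]
opening: 0.0213
```

```bash
python3 - <<'E'
from h import *
from bench import capture
np.set_printoptions(precision=4,suppress=True)
s,R=tool(); print(s["tool_pos"],to([.6046,.2226,.103]),R[:,0],s["force"])
c=capture("scene"); print(proj(c,[[.6047,.2231,.049]])); cv2.imwrite("pics/s5.png",cv2.resize(c["image"][130:260,200:340],None,fx=4,fy=4)[:,:,::-1])
E
```

```text
[0.6042 0.2227 0.1052] [0.22 0.04 0.01] [ 0.0017  0.0016 -1.    ] [-0.2571 -0.2421 -0.3505]
[[269.378  199.6758]]
```

View pics/s5.png

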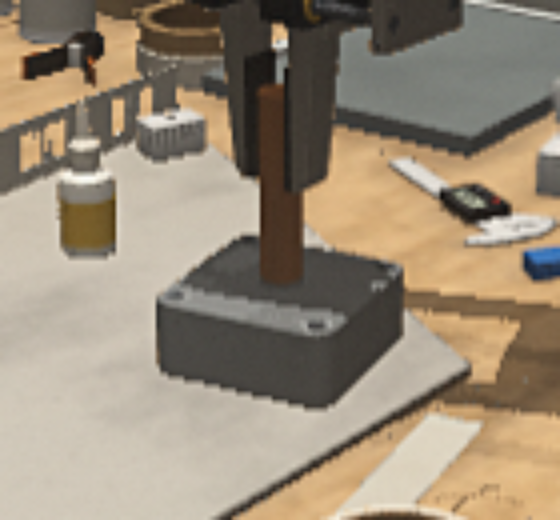

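The dowel stands upright just over the middle of the block, its bottom at about (280,282) in the crop. I probe downward with small steps.

{"method": "drive_tool", "body": {"commands": [[1.5,[0.3,0.04,0],0],[1.5,[0.3,0,0],0],[1.5,[0.3,0,0],0],[1.5,[0,0,0],0]]}}

```text
time: 13.52
tool_pos: [0.6047, 0.2226, 0.0957]
tcp_rot: [0.496, 0.505, 0.496, -0.503]
force: [0.1, -0.7, -1.5]
opening: 0.0215
```

It entered at once: below contact height with no force. Pushing on down.

{"method": "drive_tool", "body": {"commands": [[1.5,[0.6,0,0],0],[1.5,[0.7,0,0],0],[1.5,[0.6,0,0],0],[1.5,[0.4,0,0],0],[1.5,[0.2,0,0],0],[1.5,[0,0,0],0]]}}

```text
time: 14.28
tool_pos: [0.6049, 0.2226, 0.0701]
tcp_rot: [0.496, 0.505, 0.496, -0.503]
force: [-0.3, -0.6, -1.1]
opening: 0.0212
```

{"method": "drive_tool", "body": {"commands": [[1.5,[0.15,0,0],0],[1.5,[0.15,0,0],0],[1.5,[0.15,0,0],0]]}}

```text
time: 14.65
tool_pos: [0.6052, 0.2227, 0.0699]
tcp_rot: [0.496, 0.505, 0.495, -0.503]
force: [-5.0, -2.6, 15.0]
opening: 0.0216
```

The dowel is on the floor of the hole (15 N at z=0.070). Release, rise, and move to view the masking roll.

{"method": "drive_tool", "body": {"commands": [[4,[0,0,0],0],[6,[0,0,0],0],[6,[0,0,0],0],[6,[-4,0,0],0],[6,[-5,0,0],0],[6,[-4,-2,0],0],[6,[0,-4,-1],0],[6,[0,-4,-1.5],0],[6,[0,-2.5,-1.5],0],[6,[0,0,0],0],[6,[0,0,0],0]]}}

```text
time: 16.02
tool_pos: [0.4786, 0.2659, 0.2026]
tcp_rot: [0.496, 0.506, 0.495, -0.503]
force: [0.6, -0.5, -0.6]
opening: 0.06
```

```bash
python3 - <<'E'
from h import *
from bench import capture
import pickle
np.set_printoptions(precision=4,suppress=True)
s,R=tool(); print(s["tool_pos"],R,s["joint_positions"])
for n in ("top","wrist","scene"):
    c=capture(n); pickle.dump(c,open(f"pics/{n}6.pkl","wb")); cv2.imwrite(f"pics/{n}6.png",c["image"][:,:,::-1])
    print(n,proj(c,[[.4238,.3671,.024],[.4031,.1436,.019],[.6047,.2231,.117]]))
E
```

```text
[0.4786 0.2659 0.2026] [[ 0.0036  0.9998 -0.0177]
 [ 0.0029 -0.0177 -0.9998]
 [-1.      0.0035 -0.003 ]] [0.5038 0.2429 1.8158 0.001  1.0783 0.521 ]
top [[233.7893 262.8586]
 [350.9685 272.6662]
 [311.5622 158.5084]]
wrist [[232.1743 105.163 ]
 [227.3399 281.3449]
 [415.7665 252.3852]]
scene [[298.5257 269.3509]
 [373.9456 226.6116]
 [269.0568 168.5806]]
```

View pics/wrist6.png

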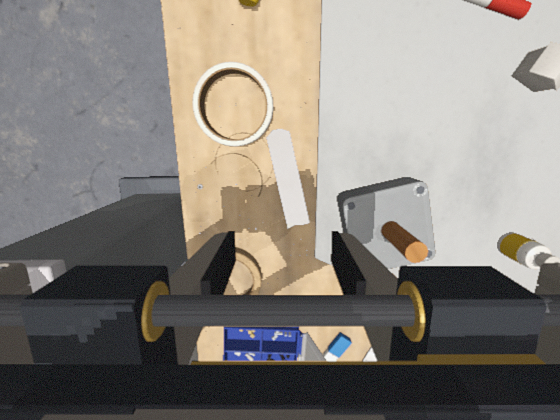

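View pics/scene6.png

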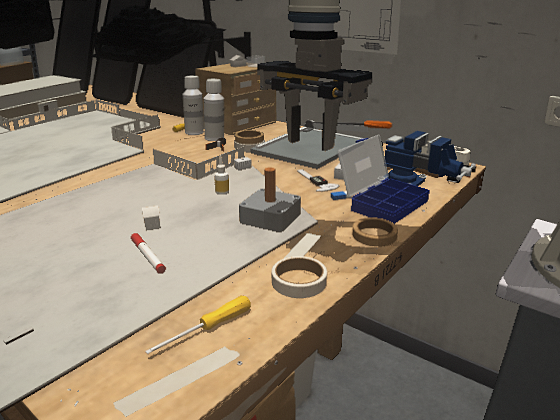

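The wrist view has the masking roll at (233,104), predicted (232,105), and the dowel seated in the block. I move over the roll's far wall.

{"method": "drive_tool", "body": {"commands": [[4.5,[1,-0.3,-2.5],0],[4.5,[1,-0.4,-3],0],[4.5,[1,0,-2],0],[4.5,[0,0,-0.8],0],[4.5,[0,0,0],0],[4.5,[0,0,0],0]]}}

```text
time: 16.92
tool_pos: [0.477, 0.3485, 0.1712]
tcp_rot: [0.495, 0.507, 0.494, -0.504]
force: [0.0, -0.4, -0.3]
opening: 0.045
```

```bash
python3 - <<'E'
from h import *
np.set_printoptions(precision=4,suppress=True)
s,R=tool(); print(s["tool_pos"],to([.465,.3665,.05]),R)
E
```

```text
[0.477  0.3485 0.1712] [12.11 -1.28 -1.75] [[ 0.0035  0.9997 -0.0228]
 [ 0.0014 -0.0228 -0.9997]
 [-1.      0.0035 -0.0015]]
```

{"method": "drive_tool", "body": {"commands": [[4.5,[2,-0.6,-0.8],0],[4.5,[3,-0.6,-0.8],0],[4.5,[3,0,0],0],[4.5,[2,0,0],0],[4.5,[0,0,0],0],[4.5,[0,0,0],0]]}}

```text
time: 17.68
tool_pos: [0.4684, 0.3631, 0.0726]
tcp_rot: [0.494, 0.51, 0.492, -0.503]
force: [-0.1, 0.6, 0.2]
opening: 0.0448
```

```bash
python3 - <<'E'
from h import *
np.set_printoptions(precision=4,suppress=True)
s,R=tool(); print(s["tool_pos"],to([.465,.3665,.004]),R)
E
```

```text
[0.4684 0.3631 0.0726] [ 6.86 -0.41 -0.3 ] [[ 0.0083  0.9996 -0.0262]
 [ 0.0041 -0.0262 -0.9996]
 [-1.      0.0081 -0.0043]]
```

{"method": "drive_tool", "body": {"commands": [[4.5,[1.5,-0.3,-0.2],0],[4.5,[2,0,0],0],[4.5,[1.5,0,0],0],[4.5,[0.6,0,0],0],[4.5,[0,0,0],0],[4.5,[0,0,0],0]]}}

```text
time: 18.42
tool_pos: [0.4673, 0.3668, 0.0164]
tcp_rot: [0.494, 0.511, 0.492, -0.502]
force: [0.2, 0.9, -0.2]
opening: 0.0446
```

```bash
python3 - <<'E'
from h import *
np.set_printoptions(precision=4,suppress=True)
s,R=tool(); print(s["tool_pos"],to([.465,.3665,.004]),R[:,0],s["force"])
E
```

```text
[0.4673 0.3668 0.0164] [ 1.24 -0.24  0.04] [ 0.012   0.007  -0.9999] [ 0.162   0.9175 -0.1831]
```

{"method": "drive_tool", "body": {"commands": [[4.5,[0.6,-0.2,0],0],[4.5,[0.5,0,0],0],[4.5,[0,0,0],0],[3,[0,0,0],0],[2,[0,0,0],0],[0.5,[0,0,0],0],[0.5,[0,0,0],0],[0.5,[0,0,0],0]], "newtons": 30}}

```text
time: 19.42
tool_pos: [0.4659, 0.3675, 0.0059]
tcp_rot: [0.494, 0.512, 0.492, -0.501]
force: [-1.2, 1.8, 0.4]
opening: 0.01
```

```bash
python3 - <<'E'
from h import *
from bench import capture
np.set_printoptions(precision=4,suppress=True)
s,R=tool(); print(s["tool_pos"],R,s["force"],s["opening"])
c=capture("scene"); cv2.imwrite("pics/s7.png",c["image"][:,:,::-1])
E
```

```text
[0.4659 0.3675 0.0059] [[ 0.0134  0.9996 -0.0267]
 [ 0.0083 -0.0269 -0.9996]
 [-0.9999  0.0132 -0.0087]] [-1.2044  1.7573  0.4459] 0.00999097679596517
```

View pics/s7.png

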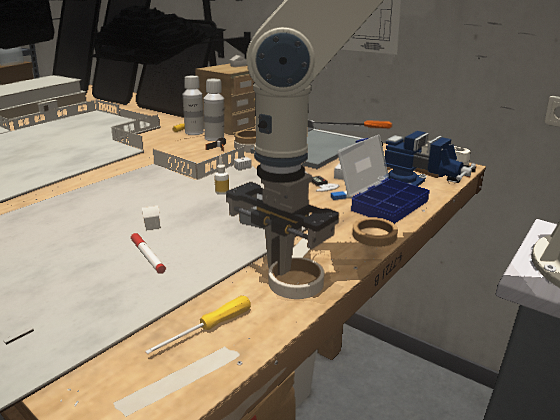

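The picture shows the fingers on the roll's far wall, one in the bore at (283,262); opening 10 mm fits the wall. Lift.

{"method": "drive_tool", "body": {"commands": [[0.5,[-1,0,0],0],[0.5,[-3,0,0],0],[0.5,[-4,0,0],0],[0.5,[-4,0,0],0],[0.5,[-1.5,0,0],0],[0.5,[0,0,0],0],[0.5,[0,0,0],0]]}}

```text
time: 20.35
tool_pos: [0.4632, 0.3654, 0.1448]
tcp_rot: [0.495, 0.511, 0.492, -0.502]
force: [-1.0, -1.3, -1.5]
opening: 0.01
```

```bash
python3 - <<'E'
from h import *
from bench import capture
np.set_printoptions(precision=4,suppress=True)
s,R=tool(); print(s["tool_pos"],R,s["force"],s["opening"],to([.651,.222,.15]))
c=capture("scene"); cv2.imwrite("pics/s8.png",c["image"][:,:,::-1])
E
```

```text
[0.4632 0.3654 0.1448] [[ 0.0121  0.9996 -0.0264]
 [ 0.0067 -0.0265 -0.9996]
 [-0.9999  0.0119 -0.007 ]] [-1.0328 -1.3498 -1.4831] 0.010026314472718737 [-0.38 19.16 13.83]
```

View pics/s8.png

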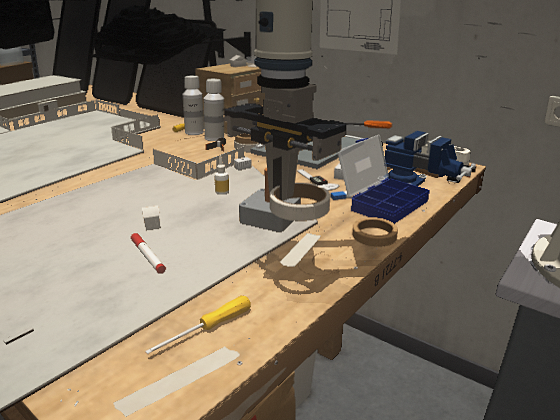

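The roll hangs level at (300,202). Now across to the block.

{"method": "drive_tool", "body": {"commands": [[0.5,[-0.6,2,1.5],0],[0.5,[0,3.5,2.5],0],[0.5,[0,3.5,2.5],0],[0.5,[0,3.5,2.5],0],[0.5,[0,3,2],0],[0.5,[0,1.5,1],0],[0.5,[0,0,0],0],[0.5,[0,0,0],0]]}}

```text
time: 21.4
tool_pos: [0.6282, 0.2363, 0.1392]
tcp_rot: [-0.493, -0.505, -0.495, 0.507]
force: [-0.7, -0.1, -0.2]
opening: 0.01
```

```bash
python3 - <<'E'
from h import *
np.set_printoptions(precision=4,suppress=True)
s,R=tool(); print(s["tool_pos"],R,s["force"],s["opening"],to([.651,.222,.15]))
E
```

```text
[0.6282 0.2363 0.1392] [[-0.0047  0.9997 -0.0244]
 [-0.0005 -0.0244 -0.9997]
 [-1.     -0.0047  0.0006]] [-0.6628 -0.0532 -0.2475] 0.010043139118441359 [-1.09  2.3   1.37]
```

{"method": "drive_tool", "body": {"commands": [[0.5,[-0.2,1.2,0.7],0],[0.5,[0,0.8,0.4],0],[0.5,[0,0,0],0],[0.5,[0,0,0],0]]}}

```text
time: 21.9
tool_pos: [0.6479, 0.226, 0.1417]
tcp_rot: [-0.493, -0.504, -0.496, 0.507]
force: [0.4, 0.3, -0.7]
opening: 0.0097
```

```bash
python3 - <<'E'
from h import *
from bench import capture
np.set_printoptions(precision=4,suppress=True)
s,R=tool(); print(s["tool_pos"],R,s["force"],s["opening"],to([.651,.222,.075]))
c=capture("scene"); cv2.imwrite("pics/s9.png",cv2.resize(c["image"][80:260,180:360],None,fx=3,fy=3)[:,:,::-1])
E
```

```text
[0.6479 0.226  0.1417] [[-0.0046  0.9997 -0.022 ]
 [-0.0002 -0.022  -0.9998]
 [-1.     -0.0046  0.0003]] [ 0.3714  0.2908 -0.6853] 0.009673903548674992 [6.67 0.35 0.39]
```

View pics/s9.png

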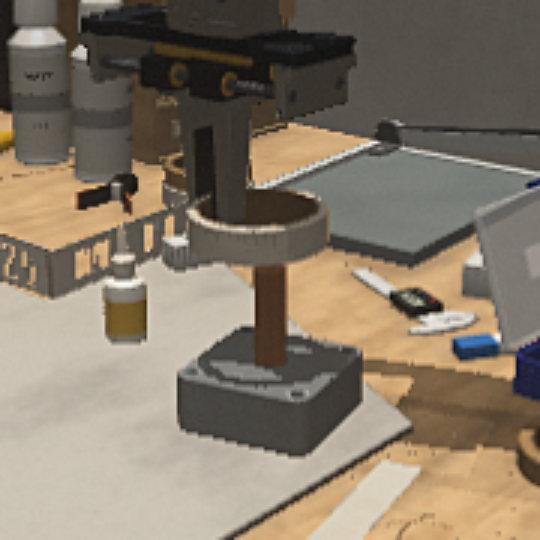

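The roll sits over the dowel and level. Lowering.

{"method": "drive_tool", "body": {"commands": [[0.5,[1.5,0.3,0.35],0],[0.5,[2,0,0],0],[0.5,[1.5,0,0],0],[0.5,[0.8,0,0],0],[0.5,[0,0,0],0],[0.5,[0,0,0],0]]}}

```text
time: 22.7
tool_pos: [0.6493, 0.222, 0.0779]
tcp_rot: [-0.493, -0.503, -0.496, 0.507]
force: [-0.5, -0.7, -1.3]
opening: 0.0098
```

```bash
python3 - <<'E'
from h import *
np.set_printoptions(precision=4,suppress=True)
s,R=tool(); print(s["tool_pos"],R[:,0],s["force"],s["opening"],to([.651,.222,.056]))
E
```

```text
[0.6493 0.222  0.0779] [-0.0073 -0.0011 -1.    ] [-0.5427 -0.6604 -1.2768] 0.009832288230259235 [ 2.19  0.18 -0.01]
```

{"method": "drive_tool", "body": {"commands": [[0.5,[0.8,0.1,0],0],[0.5,[0.8,0,0],0],[0.5,[0.3,0,0],0],[0.5,[0.2,0,0],0],[0.5,[0,0,0],0]]}}

```text
time: 23.32
tool_pos: [0.6509, 0.2223, 0.0565]
tcp_rot: [-0.493, -0.504, -0.496, 0.507]
force: [-0.2, 0.2, -0.7]
opening: 0.01
```

{"method": "drive_tool", "body": {"commands": [[0.5,[0.15,0,0],0],[0.5,[0,0,0],0],[1.8,[0,0,0],0],[1.8,[0,0,0],0],[1.8,[0,0,0],0]]}}

```text
time: 23.95
tool_pos: [0.6515, 0.2225, 0.0557]
tcp_rot: [-0.494, -0.504, -0.496, 0.506]
force: [-0.2, -0.0, -0.1]
opening: 0.018
```

{"method": "drive_tool", "body": {"commands": [[1.8,[-1,0,0],0],[1.8,[-3,0,0],0],[1.8,[-4,0,0],0],[1.8,[-3,0,0],0],[1.8,[-1,0,0],0],[1.8,[0,0,0],0]]}}

```text
time: 24.7
tool_pos: [0.652, 0.2224, 0.1814]
tcp_rot: [-0.494, -0.504, -0.496, 0.506]
force: [-0.3, 0.0, -0.4]
opening: 0.0181
```

```bash
python3 - <<'E'
from h import *
from bench import capture
np.set_printoptions(precision=4,suppress=True)
s,R=tool(); print(s["tool_pos"],R,s["force"],s["opening"],s["joint_positions"],to([.45,.145,.17]))
c=capture("scene"); cv2.imwrite("pics/s10.png",cv2.resize(c["image"][80:260,180:360],None,fx=3,fy=3)[:,:,::-1])
E
```

```text
[0.652  0.2224 0.1814] [[-0.0037  0.9998 -0.0216]
 [ 0.0002 -0.0216 -0.9998]
 [-1.     -0.0037 -0.0001]] [-0.2777  0.0381 -0.446 ] 0.018135089679033815 [0.3259 0.4824 1.5119 0.0015 1.1508 0.3469] [  1.22 -20.02   8.18]
```

View pics/s10.png

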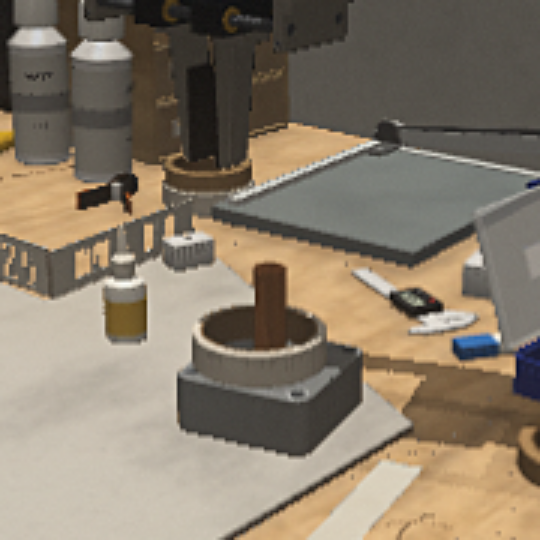

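The masking roll lies flat on the block around the dowel. Next the brown roll.

{"method": "drive_tool", "body": {"commands": [[3,[0,-2.5,1],0],[4,[0,-4,1.5],0],[4.5,[0,-4,1.5],0],[4.5,[0,-4,1.5],0],[4.5,[0,-3,1],0],[4.5,[0,-1,0.3],0],[4.5,[0,0,0],0],[4.5,[0,0,0],0]]}}

```text
time: 25.75
tool_pos: [0.4565, 0.1553, 0.1724]
tcp_rot: [-0.491, -0.5, -0.498, 0.511]
force: [-0.5, 0.5, 0.3]
opening: 0.0452
```

```bash
python3 - <<'E'
from h import *
from bench import capture
np.set_printoptions(precision=4,suppress=True)
s,R=tool(); print(s["tool_pos"],R,s["opening"],to([.4425,.143,.05]))
E
```

```text
[0.4565 0.1553 0.1724] [[-0.017   0.9996 -0.0216]
 [-0.0043 -0.0216 -0.9998]
 [-0.9998 -0.0169  0.0047]] 0.04517371868280927 [12.27 -1.17  1.21]
```

{"method": "drive_tool", "body": {"commands": [[4.5,[1.5,-0.7,0.7],0],[4.5,[3,-0.3,0.3],0],[4.5,[3,0,0],0],[4.5,[1.5,0,0],0],[4.5,[0,0,0],0],[4.5,[0,0,0],0]]}}

```text
time: 26.5
tool_pos: [0.4523, 0.1474, 0.0801]
tcp_rot: [-0.492, -0.502, -0.497, 0.509]
force: [-0.5, -0.2, -0.1]
opening: 0.0448
```

```bash
python3 - <<'E'
from h import *
from bench import capture
np.set_printoptions(precision=4,suppress=True)
s,R=tool(); print(s["tool_pos"],R,s["opening"],to([.4425,.143,.005]))
c=capture("scene"); cv2.imwrite("pics/s11.png",cv2.resize(c["image"][120:270,300:450],None,fx=3.6,fy=3.6)[:,:,::-1])
E
```

```text
[0.4523 0.1474 0.0801] [[-0.0123  0.9997 -0.0216]
 [-0.0028 -0.0216 -0.9998]
 [-0.9999 -0.0122  0.003 ]] 0.04477708700378326 [ 7.53 -0.88  0.44]
```

View pics/s11.png

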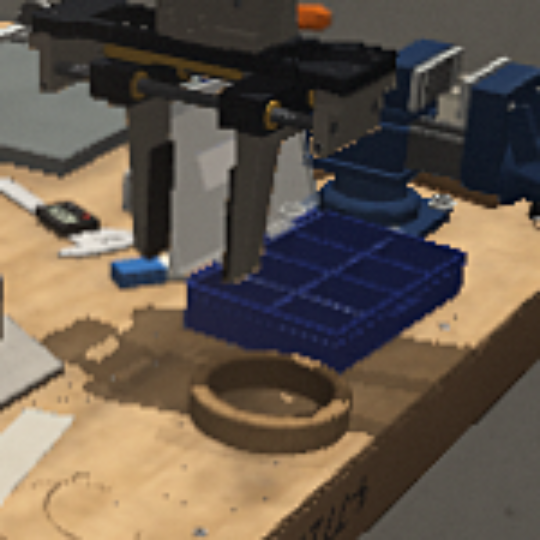

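{"method": "drive_tool", "body": {"commands": [[4.5,[1,-0.6,0.3],0],[4.5,[1.5,-0.2,0],0],[4.5,[1.5,0,0],0],[4.5,[0.6,0,0],0],[4.5,[0,0,0],0],[4.5,[0,0,0],0]]}}

```text
time: 27.3
tool_pos: [0.4442, 0.1444, 0.0335]
tcp_rot: [-0.493, -0.503, -0.496, 0.508]
force: [0.7, 1.0, -0.5]
opening: 0.0447
```

```bash
python3 - <<'E'
from h import *
from bench import capture
np.set_printoptions(precision=4,suppress=True)
s,R=tool(); print(s["tool_pos"],R[:,0],s["opening"],to([.4425,.143,.005]))
c=capture("scene"); cv2.imwrite("pics/s12.png",cv2.resize(c["image"][120:270,300:450],None,fx=3.6,fy=3.6)[:,:,::-1])
E
```

```text
[0.4442 0.1444 0.0335] [-0.0089 -0.0017 -1.    ] 0.04465604339679672 [ 2.85 -0.14  0.14]
```

View pics/s12.png

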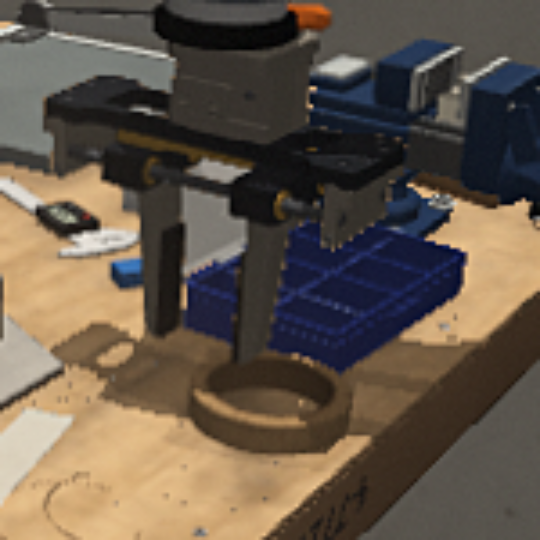

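The inner finger is above the bore at (255,355) and the outer one outside it, straddling the far wall. Down and grip.

{"method": "drive_tool", "body": {"commands": [[4.5,[1,-0.12,0.12],0],[4.5,[1.2,0,0],0],[4.5,[0.4,0,0],0],[4.5,[0,0,0],0],[4.5,[0,0,0],0]]}}

```text
time: 27.98
tool_pos: [0.4429, 0.1432, 0.0059]
tcp_rot: [-0.493, -0.503, -0.496, 0.508]
force: [-0.7, -0.5, 0.6]
opening: 0.0448
```

{"method": "drive_tool", "body": {"commands": [[3,[0,0,0],0],[2,[0,0,0],0],[0.5,[0,0,0],0],[0.5,[0,0,0],0],[0.5,[0,0,0],0],[0.5,[-1,0,0],0],[0.5,[-3,0,0],0],[0.5,[-4,0,0],0],[0.5,[-4,0,0],0],[0.5,[-2,0,0],0],[0.5,[0,0,0],0],[0.5,[0,0,0],0]]}}

```text
time: 29.48
tool_pos: [0.4439, 0.1433, 0.1532]
tcp_rot: [-0.493, -0.503, -0.496, 0.507]
force: [-0.0, 0.1, -0.6]
opening: 0.0111
```

```bash
python3 - <<'E'
from h import *
from bench import capture
np.set_printoptions(precision=4,suppress=True)
s,R=tool(); print(s["tool_pos"],R,s["opening"],to([.6525,.222,.16]))
c=capture("scene"); cv2.imwrite("pics/s13.png",cv2.resize(c["image"][100:270,230:400],None,fx=3.3,fy=3.3)[:,:,::-1])
E
```

```text
[0.4439 0.1433 0.1532] [[-0.0066  0.9997 -0.0214]
 [-0.001  -0.0214 -0.9998]
 [-1.     -0.0066  0.0012]] 0.011093843163465993 [-0.82 20.68 -8.31]
```

View pics/s13.png

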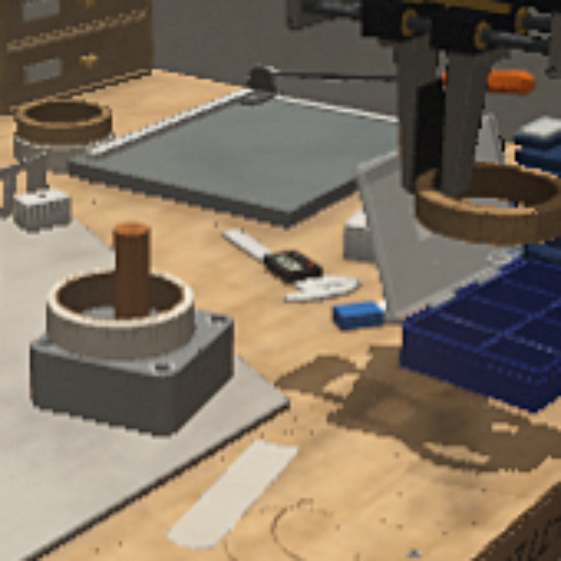

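Brown roll held level, 11 mm wall. Across to the stand.

{"method": "drive_tool", "body": {"commands": [[0.5,[-0.5,2,-1],0],[0.5,[-0.3,4,-1.5],0],[0.5,[-0.2,4,-1.5],0],[0.5,[0,4,-1.5],0],[0.5,[0,3,-1.2],0],[0.5,[0,1.2,-0.4],0],[0.5,[0,0,0],0],[0.5,[0,0,0],0]]}}

```text
time: 30.52
tool_pos: [0.6253, 0.2098, 0.1496]
tcp_rot: [-0.49, -0.497, -0.499, 0.513]
force: [-0.6, -0.2, -0.2]
opening: 0.0109
```

```bash
python3 - <<'E'
from h import *
np.set_printoptions(precision=4,suppress=True)
s,R=tool(); print(s["tool_pos"],R,s["opening"],to([.6517,.222,.14]))
E
```

```text
[0.6253 0.2098 0.1496] [[-0.0245  0.9995 -0.0214]
 [-0.007  -0.0216 -0.9997]
 [-0.9997 -0.0243  0.0075]] 0.010871482704160192 [ 0.89  2.63 -1.28]
```

{"method": "drive_tool", "body": {"commands": [[0.5,[0,1.2,-0.6],0],[0.5,[0,1,-0.5],0],[0.5,[0,0,0],0],[0.5,[0,0,0],0]]}}

```text
time: 31.02
tool_pos: [0.648, 0.2208, 0.1498]
tcp_rot: [-0.49, -0.498, -0.499, 0.513]
force: [0.6, -0.5, 0.0]
opening: 0.011
```

```bash
python3 - <<'E'
from h import *
np.set_printoptions(precision=4,suppress=True)
s,R=tool(); print(s["tool_pos"],R[:,0],s["opening"],to([.6517,.222,.1]))
E
```

```text
[0.648  0.2208 0.1498] [-0.0241 -0.0068 -0.9997] 0.011041442379670871 [ 4.96  0.49 -0.17]
```

{"method": "drive_tool", "body": {"commands": [[0.5,[0.8,0.35,-0.15],0],[0.5,[1.5,0.05,0],0],[0.5,[1.5,0,0],0],[0.5,[0.7,0,0],0],[0.5,[0,0,0],0],[0.5,[0,0,0],0]]}}

```text
time: 31.78
tool_pos: [0.6498, 0.2214, 0.1002]
tcp_rot: [-0.49, -0.497, -0.499, 0.514]
force: [0.2, 0.8, -0.2]
opening: 0.0111
```

```bash
python3 - <<'E'
from h import *
from bench import capture
np.set_printoptions(precision=4,suppress=True)
s,R=tool(); print(s["tool_pos"],R[:,0],s["opening"],s["force"],to([.6517,.222,.081]))
c=capture("scene"); cv2.imwrite("pics/s14.png",cv2.resize(c["image"][80:260,180:360],None,fx=3,fy=3)[:,:,::-1])
E
```

```text
[0.6498 0.2214 0.1002] [-0.0264 -0.0077 -0.9996] 0.01106971464965608 [ 0.1554  0.7542 -0.2326] [ 1.91  0.23 -0.08]
```

View pics/s14.png

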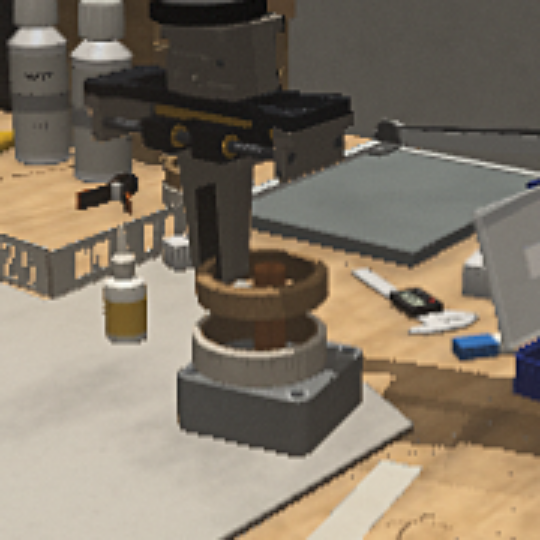

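The brown roll is round the dowel, slightly tilted, above the masking roll. Lowering the last bit.

{"method": "drive_tool", "body": {"commands": [[0.5,[0.7,0.15,-0.05],0],[0.5,[0.7,0.05,0],0],[0.5,[0.2,0,0],0],[0.5,[0,0,0],0],[0.5,[0,0,0],0]]}}

```text
time: 32.45
tool_pos: [0.6521, 0.2219, 0.0839]
tcp_rot: [-0.49, -0.497, -0.499, 0.513]
force: [0.2, 0.5, -0.2]
opening: 0.0109
```

{"method": "drive_tool", "body": {"commands": [[0.5,[0.2,0,0],0],[0.5,[0.1,0,0],0],[0.5,[0,0,0],0],[0.5,[0,0,0],0]]}}

```text
time: 32.95
tool_pos: [0.6522, 0.222, 0.0811]
tcp_rot: [-0.49, -0.497, -0.499, 0.513]
force: [-0.0, -0.9, 0.2]
opening: 0.0108
```

{"method": "drive_tool", "body": {"commands": [[1.9,[0,0,0],0],[1.9,[0,0,0],0],[1.9,[0,0,0],0],[1.9,[-1,0,0],0],[1.9,[-3,0,0],0],[1.9,[-4,0,0],0],[1.9,[-4,0,0],0],[1.9,[0,0,0],0],[1.9,[0,0,0],0]]}}

```text
time: 34.08
tool_pos: [0.6552, 0.2229, 0.2072]
tcp_rot: [-0.49, -0.498, -0.499, 0.513]
force: [-0.8, 0.0, -0.2]
opening: 0.019
```

```bash
python3 - <<'E'
from h import *
from bench import capture
np.set_printoptions(precision=4,suppress=True)
s,R=tool(); print(s["tool_pos"],s["opening"],s["force"],s["time"])
c=capture("scene"); cv2.imwrite("pics/s15.png",cv2.resize(c["image"][80:260,180:360],None,fx=3,fy=3)[:,:,::-1])
X=cloud(c); sub=X[150:230,215:330].reshape(-1,3)
r=np.hypot(sub[:,0]-.6047,sub[:,1]-.2231)
for lo,hi in ((0,.012),(.03,.06)):
    z=sub[(r>lo)&(r<hi)&(sub[:,2]>.055),2]; print(lo,len(z),np.percentile(z,[50,90,97,99]) if len(z) else '')
top=(X[...,2]>.087)&(X[...,2]<.096)&(np.hypot(X[...,0]-.61,X[...,1]-.223)<.06)
P=X[top]; rr=np.hypot(P[:,0]-.61,P[:,1]-.223); P=P[rr>.02]
A=np.c_[P[:,:2]-[.61,.223],np.ones(len(P))]; print("plane",np.linalg.lstsq(A,P[:,2],rcond=None)[0],len(P),P.mean(0))
E
```

```text
[0.6552 0.2229 0.2072] 0.019045301042357958 [-0.7508  0.0331 -0.1545] 34.075
0 151 [0.1034 0.116  0.1165 0.1168]
0.03 1186 [0.0774 0.0911 0.0917 0.0922]
plane [ 0.0037 -0.0042  0.0905] 337 [0.6067 0.2327 0.0904]
```

View pics/s15.png

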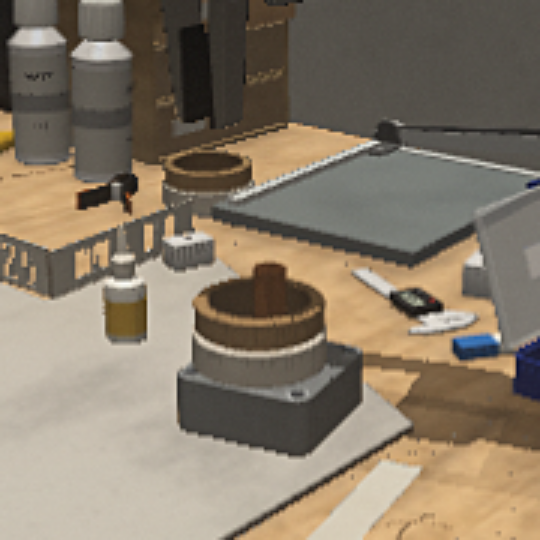

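The stack is right. The brown top measures about 0.091 m (expected 0.092) and is level, and the dowel top is at 0.117 m as expected. Handing in.

```bash
python3 -c "
from bench import robot; print(robot.job_done())"
```

```text
the job is handed in; nothing more can be done
None
```

The tape stand is together and the job is handed in: the dowel is home in the hole, the masking tape roll lies on the block, and the brown roll lies on top of it. The clock stood at about 34 s of the 58 s allowed. The hand-in gave no verdict.

- **Method:** I gripped the dowel twice, 90° apart, to centre it and correct the camera readings. It entered the hole on the first try and met the floor with about 15 N. I carried each roll by its far wall and lowered it over the dowel.
- **Last checks:** In the last picture the dowel top was at about 0.117 m (0.117 expected). The brown roll's top was at about 0.0905 to 0.092 m (0.092 expected), with a slope under 0.006 rad. The gripper was open and about 9 cm above the stand. I judged the masking roll flat by eye from the picture and from the height of the brown roll on it.
- **Disagreements:** The raw top-camera positions were 1 to 2 mm off the robot's frame, and I corrected for this. The tool tilted by up to about 1.6° during the last moves, but the brown roll settled level once released.

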